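# Refit the sprung idler roller in the bench tube roller

## Robot

A 7-joint arm with a two-finger parallel gripper is mounted at the origin on a cart in front of the work surface, level with it; the furniture and walls round the work are solid. World frame = base frame: x ahead of the robot, y to its left, z up, the work surface at z = 0. Lengths are in m, angles in rad, forces in N, time in s.
With the tool pointing down it reaches from about 0.425 to 0.95 m from the base axis. Payload 4.7 kg.
Tool frame: the origin (TCP) lies between the finger pads; the fingertips stand 25 mm ahead of it and the grasp point (between the pads) lies 6 mm ahead of it; z points along the fingers, y is the line along which they close (so a half turn about z gives the same grasp; the last joint's range is limited). The gripper opens to 85 mm and grips with 20 to 120 N. Pads are 22 mm wide; open, the fingers measure 114 mm over their backs; the gripper's body (76 mm by 85 mm) begins 54 mm behind the grasp point. The pads swing forward as they close: fully open they stand 13 mm farther back than shut.
Start: joints at [-1.214, 0.469, -0.049, 1.532, 0.024, 1.141, -0.082], TCP at [0.254, 0.625, 0.256] pointing down, gripper open.
Joint ranges: [-2.59, 2.59], [-0.33, 1.99], [-1.39, 1.29], [0.1, 2.45], [-1.04, 4.18], [0.21, 1.99], [-2.66, 2.66]. Speed limits (rad/s): [2.57, 2.57, 3.14, 3.14, 3.14, 3.14, 3.14].

## Interface

Orientations are given as a 3x3 rotation matrix whose columns are the frame's x, y, z axes.
In Python, from rig import * gives the robot as it stands. Calls block until the motion is done:
- movep(position, orientation): joint-space move of the TCP to a pose.
- move_l(position, attitude=None, feed=0.15, until_force=None): straight line of the TCP; attitude=None keeps the orientation; feed is the mean speed in m/s. With until_force (N) it stops when the force on the tool has changed by that much, and returns True; else False.
- move_joints(angles): joint-space move.
- command_gripper(opening, newtons=None): finger opening in m; newtons is the grip in N (None keeps the last); returns when the fingers have stopped.
- sleep(seconds).
- inverse_kinematics(position, orientation): joint angles nearest the present ones, or None.
- sense(): the state.
- camera(name): name is "scene" or "side" or "wrist"; returns (picture, depth): 420x560x3 uint8, red, green, blue; 420x560 float32, m along the optical axis (not along the pixel's ray), 0 where there is no reading.
- camera_params(name): a dict with "K" (3x3 intrinsics, pixels), "position" and "rotation" of the camera in the world; the wrist camera has in their place "tool_from_camera" (4x4, takes a point from camera to tool coordinates, whose origin is the TCP and whose axes are the flange's). Camera axes: x right, y down, z forward; pixel columns grow to the right and rows downward; lengths in m; the calibration is good to about 2 mm. A picture is of the moment at which its call begins: read the wrist's pose just before it. camera_params takes no time and is no camera call.
A pose or a line that the arm cannot do raises Unreachable and nothing moves.
- finish_job(): hands the job in; it is judged then, once.
The state is a dict: "time_s": time; "joint_pos": joint angles; "qd": joint speeds; "joint_efforts": joint torques, N m; "position": TCP position; "tcp_rot": TCP orientation; "wrist_force": force on the tool from outside, world axes, zero at the start; "ft_torque": the same for the moment, N m; "finger_gap": finger opening in m; "gripper_force": force on a finger pad.
Only numpy, scipy, OpenCV 4.12 (cv2) and the standard library are available. Lean on these libraries where they do the work, as an engineer would, in place of code of your own. Each camera call takes 0.05 s, during which the arm holds its last target. There are 200 camera calls.

## Task

Put the loose idler roller back into the tube roller beside it: set its sprung pin in the open slot, push the spring in far enough to bring the roller down between the two stops, and let it spring out so that the short stub sits fully home in the recess and the roller lies level. Work gently, never forcing the roller against the frame (the stops are set at an unknown height, so feel for them), and leave the other things on the bench where they are.

Things in the scene. Friction and masses are not known exactly. Their poses are not given: they have to be found in the camera images.
- roller_mid (a point): Centre of the idler roller, on its axis (own y). Black tube, steel ends, 28 mm diameter, 120 mm long, about 0.24 kg; lies level in a white notched cradle, axis 40 mm above the bench, middle 75 mm free to grasp. At +y a fixed stub, 8 mm diameter, sticks out 9 mm (tip 69 mm from centre); at -y the sprung pin, 8 mm diameter, sticks out 30 mm (tip 90 mm from centre).
- pin (a joint): How far the roller's sprung pin is pushed in, m: 0 = fully out, 0.018 = hard stop (12 mm still out). The spring pushes back with 3 N at 0, 0.25 N more per mm (about 7 N at 15 mm, 7.5 N at the stop). About 0.006 when the roller is home.
- bed: Tube roller, fixed; base plate 12 mm thick, x -40 to 108, y -117 to 105 mm. Origin on the bench below the idler's place, y along the idler's axis (stub to +y). Fixed parallel roller at x = 80 mm, parts there to 96 mm high. The idler's two dark stops share a crossbar (top 34 mm under home axis) clamped at an unmeasured height. Idler centre when home: x 0, y 0, z anywhere from 60 to 78 mm.
- slot (a point): Point on the back wall of the sprung pin's slot, 84 mm up, the top end of the height adjustment; the true home axis is 6 to 24 mm lower. Axes as the bed's. Bed y = -84 mm. Slot open upwards and towards the roller, 13 mm wide in x, cheeks from the wall 10 mm towards +y, floor 4 mm below the true home axis, walls up to 54 mm above it.
- recess (a point): In the face of the stub's blind hole, 84 mm up, the top end of the adjustment; true home axis 6 to 24 mm lower. Axes as the bed's. Face at bed y = 61.5 mm; hole 7.5 mm deep, 13 mm wide in x, 11 mm high, centred on the true home axis; block top 13 mm above that. The stub clears the face only with the roller's centre below y = -7.5 mm; the pin hits its hard stop at -12 mm.
- vial: Small glass vial, black cap, 24 x 56 mm, stands on the bench; leave alone. Origin: underside centre.
- bottle: Amber bottle, black cap, 60 x 128 mm, stands on the bench; leave alone. Origin: underside centre.
- stopper: Rubber stopper, 26 x 26 mm, stands on the bench; leave alone. Origin: underside centre.
- timer: Bench timer, 41 x 62 x 52 mm; leave alone. Origin: underside centre.
- driver: Screwdriver, 172 mm long, lies at the front left; leave alone. Origin: underside centre.
- tape: Roll of tape, 66 x 19 mm, lies at the right; leave alone. Origin: underside centre.
Mind the look-alikes: they are no part of the job. Of the things like the part that bears roller_mid, leave any that is yellow; of the rest the larger one is meant.

How it is judged:
At the end, for the whole second after the job is handed in: Roller home and at rest in the frame: its centre within 2.5 mm along the axis and 4 mm across of its place, at 56 to 82 mm height, axis within 0.045 rad of the frame's, sprung pin pushed in 3 to 9 mm (y of roller_mid in the frame of bed between -0.0025 and 0.0025 m and x of roller_mid in the frame of bed between -0.004 and 0.004 m and z of roller_mid in the frame of bed between 0.056 and 0.082 m and angle between the y axis of roller_mid and the y axis of bed, either way round below 0.045 rad and value of joint pin between 0.003 and 0.009 m and linear speed of roller below 0.02 m/s); the robot touches nothing.
It fails at once if the roller is pressed against the frame with more than 30 N (contact force between roller and bed above 30 N).
It fails at once if the robot presses on the tube roller's frame with more than 30 N (contact force between any of the fingers, the arm and bed above 30 N).
It fails at once if a bystander is pushed more than 20 mm (distance of any of vial, bottle, stopper, timer, driver, tape from where it was at the start of the episode above 0.02 m).
It also fails if it takes over 58 s, if anything falls off the work surface, if the arm or the gripper's body presses on something with over 40 N, if the wrist force passes 120 N, or if a joint passes its speed limit or range.

## Working session

There is one attempt and no reset: what is moved stays moved. The work goes in short steps, each a Python script; the robot and the scene stay as the last script left them, time stands still between calls to the robot, and variables do not carry over. Pictures are saved under pics/ and viewed, at most 10 in all, crops included, and the job is handed in when it is done.

```bash
ls; mkdir -p pics
cat > h.py <<'E'
from rig import *
import numpy as np, cv2
def cloud(name):
    s=sense(); im,d=camera(name); p=camera_params(name); K=p["K"]
    v,u=np.mgrid[:420,:560]
    c=np.stack([(u-K[0][2])/K[0][0]*d,(v-K[1][2])/K[1][1]*d,d],-1)
    if "position" in p: w=c@np.array(p["rotation"]).T+np.array(p["position"])
    else:
        T=np.array(p["tool_from_camera"]); R=np.array(s["tcp_rot"])
        w=(c@T[:3,:3].T+T[:3,3])@R.T+np.array(s["position"])
    w[d==0]=np.nan
    return im,d,w
def save(n,im): cv2.imwrite("pics/"+n+".png",im[:,:,::-1])
E
python3 - <<'E'
from h import *
for n in("scene","side"):
    im,d,w=cloud(n); save(n,im); np.save(n+".npy",w)
    p=camera_params(n); print(n,p["position"],p["rotation"])
print(sense())
E
```

```text
pics
scene [-0.80391515 -0.91912067  0.92770335] [[ 0.52268878 -0.3983018   0.75375866]
 [-0.85233575 -0.26270638  0.45222686]
 [ 0.01789443 -0.87882936 -0.47680053]]
side [0.3722805  1.64118705 0.8281083 ] [[-0.99341429 -0.05150167  0.10235048]
 [-0.11433511  0.3874917  -0.91475552]
 [ 0.00745147 -0.92043346 -0.39082824]]
{'time_s': 0.1, 'joint_pos': array([-1.21391875,  0.46935393, -0.04858189,  1.53355872,  0.02405963,
        1.14097264, -0.08227757]), 'qd': array([ 0.00048124, -0.00112751,  0.00065886, -0.00306597,  0.00047316,
        0.00031701,  0.0001324 ]), 'joint_efforts': array([ 1.00913639e-03, -5.11513638e+01, -4.68383892e-02, -2.38390052e+01,
        1.07930615e-02,  4.34279500e-03,  2.42901507e-05]), 'position': array([0.25379564, 0.62496624, 0.25537755]), 'tcp_rot': array([[-9.26514637e-01,  3.76258216e-01, -6.18025765e-04],
       [ 3.76258723e-01,  9.26513267e-01, -1.59356219e-03],
       [-2.69817949e-05, -1.70899628e-03, -9.99998539e-01]]), 'wrist_force': array([ 0.6817273 , -1.11533935,  0.12646023]), 'ft_torque': array([ 0.00881042, -0.01695373, -0.01601108]), 'gripper_force': 0.0, 'finger_gap': 0.08530865211375419}
```

View pics/scene.png

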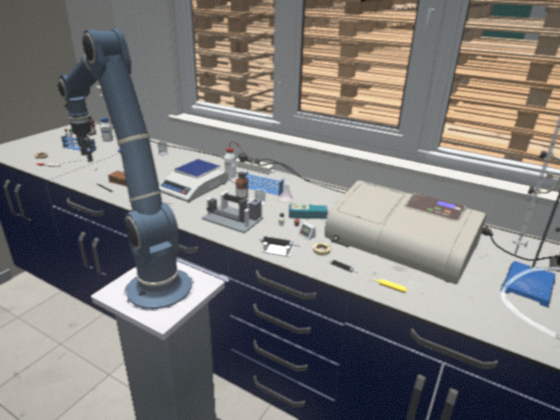

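View pics/side.png

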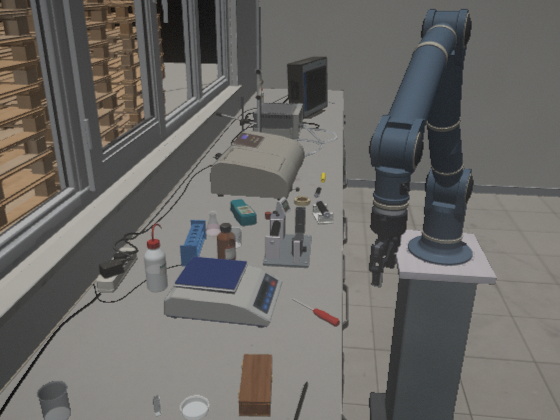

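The scene view shows the bed near (235,210) and the black roller in its white cradle near (278,243). The look-alikes are a small dark roller at (342,266) and a yellow one at (392,285). Next I'll convert these to positions and go for a closer look.

Run:
```python
import numpy as np
w=np.load("scene.npy")
for n,(u,v) in dict(roll=(278,242),cradle=(278,251),bedL=(210,215),bedbot=(235,228),bedR=(258,225),small=(342,266),yellow=(392,285),tape=(321,249),timer=(308,230),vial=(282,219)).items(): print(n,w[v,u].round(3))
w=np.load("side.npy")
for n,(u,v) in dict(roll=(322,208),bed=(288,258),cradle=(322,218)).items(): print(n,w[v,u].round(3))
```

```text
roll [ 0.394 -0.23   0.048]
cradle [ 0.393 -0.231  0.009]
bedL [0.472 0.159 0.01 ]
bedbot [0.443 0.004 0.009]
bedR [ 0.531 -0.051 -0.002]
small [ 0.428 -0.478  0.015]
yellow [ 0.415 -0.665  0.018]
tape [ 0.51  -0.356 -0.002]
timer [ 0.559 -0.272  0.032]
vial [ 0.579 -0.139  0.032]
roll [ 0.413 -0.192  0.051]
bed [0.509 0.146 0.01 ]
cradle [ 0.411 -0.165  0.021]
```

Run:
```python
from h import *
print(camera_params("wrist"))
s=sense(); p=np.array(s["position"]); 
move_l(p+[0,0,0.1],feed=0.3)
R=np.array([[0,1,0],[1,0,0],[0,0,-1.]])
for y,n in((0.04,"wbed"),(-0.2,"wroll")):
    for RR in (R,R*[-1,-1,1]):
        q=inverse_kinematics([0.45,y,0.36],RR)
        print(n,q)
    movep([0.46,y,0.36],R); sleep(0.3)
    im,d,w=cloud("wrist"); save(n,im); np.save(n+".npy",w)
print(sense()["time_s"],sense()["joint_pos"])
```

```text
{'K': array([[324.52393675,   0.        , 275.97750621],
       [  0.        , 324.52393675, 210.80742249],
       [  0.        ,   0.        ,   1.        ]]), 'tool_from_camera': array([[-2.47849500e-04, -9.47901987e-01, -3.18562023e-01,
         8.20659217e-02],
       [ 9.99999795e-01, -4.66904372e-05, -6.39095299e-04,
         7.70853622e-04],
       [ 5.90925903e-04, -3.18562116e-01,  9.47901804e-01,
        -1.17614007e-01],
       [ 0.00000000e+00,  0.00000000e+00,  0.00000000e+00,
         1.00000000e+00]])}
wbed [-0.69960917 -0.01032625  0.52071254  1.90865784  0.00542819  1.24189706
 -0.18067296]
wbed None
wroll [-0.42200081  0.08239758  0.82285275  1.8422991  -0.06375558  1.24380318
  0.41966024]
wroll [-0.7603637   0.13354927  1.23515857  1.85161216 -0.13294187  1.24843132
 -2.62724719]
4.45 [-0.41472318  0.10597649  0.82112873  1.82428518 -0.08194646  1.24599723
  0.43131903]
```

```bash
python3 -c "
import cv2,numpy as np
cv2.imwrite('pics/both.png',cv2.resize(np.vstack([cv2.imread('pics/wbed.png'),cv2.imread('pics/wroll.png')]),(400,600)))"
```

```text
(no output)
```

View pics/wbed.png

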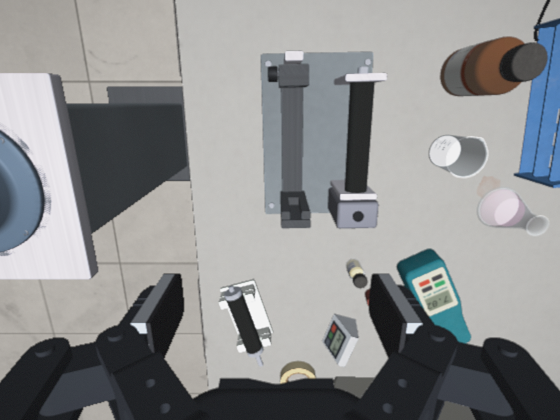

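View pics/wroll.png

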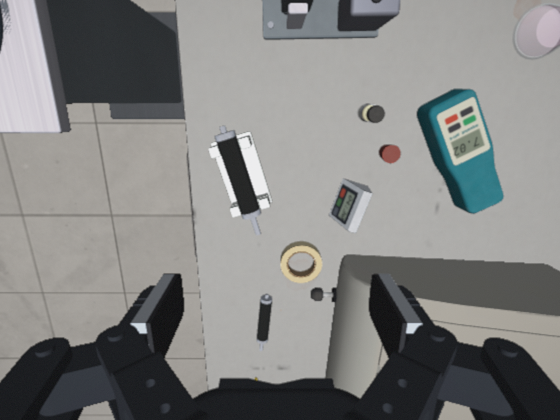

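The bed is nearly aligned with the world axes: slot at the -y end (295,210), recess block at the top (292,75). The roller runs from its stub at (222,130) to its pin at (258,230), so the pin already faces -y. Next I'll fit positions from the point clouds.

Run:
```python
import numpy as np,cv2
w=np.load("wroll.npy")
x,y,z=w[...,0],w[...,1],w[...,2]
print("bench z",np.nanmedian(z[100:200,300:330]))
m=np.zeros((420,560),bool); m[115:250,200:280]=1
rm=m&(z>.044)&(z<.065)
P=w[rm]; c=P.mean(0); U,S,V=np.linalg.svd(P-c,full_matrices=False); a=V[0]*np.sign(V[0][1]); t=(P-c)@a
print("roller",len(P),c.round(4),a.round(4),t.min(),t.max(), "ztop",np.percentile(P[:,2],[5,50,90,99]))
n=np.array([-a[1],a[0],0]); s=(P-c)@n
for lo in np.arange(-.1,.1,.01):
    k=(t>lo)&(t<lo+.01)
    if k.sum()>2: print(round(lo,3),k.sum(),(s[k].min()*1e3).round(1),(s[k].max()*1e3).round(1),P[k,2].max().round(4))
w=np.load("wbed.npy"); z=w[...,2]
m=np.zeros((420,560),bool); m[40:235,250:395]=1
pm=m&(z>.007)&(z<.017)
P=w[pm][:,:2].astype(np.float32); r=cv2.minAreaRect(P*1000); print("plate",r, np.median(w[pm][:,2])); 
b=cv2.boxPoints(r);print(b)
for lo in np.arange(.02,.11,.01):
    k=m&(z>lo)&(z<lo+.01); Q=w[k]; 
    k2=Q[Q[:,0]<np.median(P[:,0])+.01]
    if len(k2): print(round(lo,3),len(k2),k2.min(0).round(4),k2.max(0).round(4))
```

```text
bench z 0.000700478230968915
roller 1740 [ 0.409  -0.2093  0.0512] [-2.851e-01  9.585e-01  2.000e-04] -0.08913891792994534 0.0652616859988144 ztop [0.04542837 0.05194427 0.05409425 0.05514716]
-0.09 6 0.3 4.4 0.0449
-0.08 6 -1.1 2.1 0.045
-0.07 30 -11.1 12.6 0.054
-0.06 127 -12.0 14.1 0.0553
-0.05 132 -12.4 14.3 0.0552
-0.04 129 -12.0 14.1 0.0554
-0.03 138 -12.3 13.8 0.0549
-0.02 136 -11.8 14.6 0.0547
-0.01 145 -12.0 14.3 0.0555
-0.0 146 -12.3 14.1 0.0552
0.01 149 -12.1 14.3 0.056
0.02 152 -12.2 14.2 0.0558
0.03 150 -11.9 14.0 0.0554
0.04 163 -12.5 14.4 0.0556
0.05 124 -11.7 14.1 0.055
0.06 7 -1.3 2.6 0.0449
plate ((514.233154296875, 73.59465026855469), (147.3923797607422, 222.1735076904297), 0.9529343843460083) 0.01190194138472389
[[438.69968  183.4404  ]
 [442.39462  -38.702393]
 [589.7666   -36.2511  ]
 [586.07166  185.8917  ]]
0.03 1478 [0.4665 0.0045 0.0313] [0.4982 0.1732 0.04  ]
0.04 761 [0.4627 0.0045 0.04  ] [0.4987 0.1404 0.0497]
0.05 118 [0.4494 0.0047 0.05  ] [0.4982 0.1666 0.06  ]
0.06 246 [ 0.4495 -0.005   0.0601] [0.4984 0.1672 0.07  ]
0.07 106 [ 0.4625 -0.0053  0.07  ] [0.498  0.1675 0.0798]
0.08 928 [ 0.4624 -0.0054  0.08  ] [0.4981 0.1752 0.09  ]
0.09 74 [ 0.4651 -0.0052  0.09  ] [0.4983 0.1748 0.0999]
0.1 82 [ 0.465  -0.0125  0.1   ] [0.4987 0.0059 0.11  ]
```

Run:
```python
from h import *
w=np.load("wroll.npy"); z=w[...,2]
a=np.array([-.2851,.9585,0]); n=np.array([-a[1],a[0],0]); c=np.array([.409,-.2093,.04])
m=np.zeros((420,560),bool); m[115:250,200:280]=1
P=w[m&(z>.048)&(z<.06)]; t=(P-c)@a
tm=(t.min()+t.max())/2; print("tube",t.min(),t.max())
c=c+a*tm+n*.001; print("roller",c)
wb=np.load("wbed.npy"); O=np.array([.4801,.0790,0]); ey=np.array([-.0166,.9999,0]); ex=np.array([.9999,.0166,0])
m=np.zeros((420,560),bool); m[40:235,250:395]=1
Q=wb[m]; X=(Q-O)@ex; Y=(Q-O)@ey; Z=Q[:,2]
h=lambda k:(k.sum(),np.percentile(Z[k],[10,50,90]).round(4))
print("crossbar",h((abs(X)<6e-3)&(abs(Y)<.05)&(Z>.02)))
for lo in np.arange(-.1,.1,.01):
    k=(abs(X)<.006)&(Y>lo)&(Y<=lo+.01)&(Z>.02)
    if k.any(): print(round(lo,2),*h(k))
k=(abs(X)<.022)&(Y>.062)&(Y<.085)&(Z>.06); print("block",h(k),"x",X[k].min(),X[k].max(),"y",Y[k].min())
k=(abs(X)<.03)&(Y<-.07)&(Y>-.1)&(Z>.09); print("slot x",np.percentile(X[k],[1,99]),"y",Y[k].min(),Y[k].max(),"z",np.percentile(Z[k],[5,50,95]))
# grasp
R=np.column_stack([a/np.linalg.norm(a),-n/np.linalg.norm(n),[0,0,-1.]]); print(np.linalg.det(R))
movep(c+[0,0,.12],R); sleep(.2)
im,d,w=cloud("wrist"); save("close",im); np.save("close.npy",w)
np.save("c.npy",c); np.save("R.npy",R); print(sense()["time_s"],sense()["wrist_force"])
```

```text
tube -0.06199413296440086 0.057563223561908905
roller [ 0.40867313 -0.21170861  0.04      ]
crossbar (np.int64(694), array([0.0386, 0.0397, 0.0407]))
-0.1 28 [0.1292 0.1296 0.1306]
-0.09 215 [0.0707 0.1091 0.1299]
-0.08 117 [0.0396 0.0612 0.0705]
-0.07 64 [0.0387 0.0397 0.0409]
-0.06 65 [0.0386 0.0397 0.0405]
-0.05 66 [0.0387 0.0398 0.0407]
-0.04 63 [0.0388 0.0398 0.0408]
-0.03 67 [0.0386 0.0397 0.0406]
-0.02 66 [0.0383 0.0396 0.0407]
-0.01 72 [0.0386 0.0396 0.0405]
-0.0 70 [0.0387 0.0395 0.0405]
0.01 68 [0.0385 0.0398 0.0409]
0.02 70 [0.0386 0.0398 0.0407]
0.03 80 [0.0384 0.0396 0.0407]
0.04 72 [0.0386 0.0397 0.0407]
0.05 72 [0.0387 0.0396 0.0408]
0.06 118 [0.0397 0.0864 0.0875]
0.07 105 [0.0857 0.0867 0.0877]
0.08 110 [0.0696 0.0865 0.089 ]
0.09 75 [0.088  0.0888 0.0898]
block (np.int64(681), array([0.0851, 0.0866, 0.0876])) x -0.02112583466112326 0.017321768965304376 y 0.06202276911433414
slot x [-0.0165001  0.0165445] y -0.09338849086918681 -0.07323634673474669 z [0.09545891 0.12716082 0.13054073]
1.0000000000000002
5.5417 [ 0.38938994 -0.42398718  0.00072973]
```

View pics/close.png

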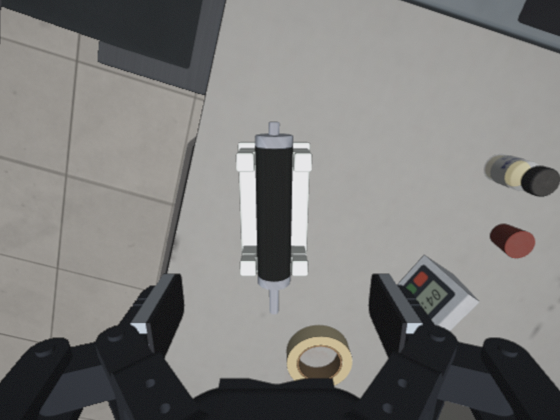

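The roller sits centred under the gripper, at column 274 and parallel to the image columns, and the cradle's middle is free. Grasping it now.

Run:
```python
from h import *
c=np.load("c.npy"); R=np.load("R.npy")
print(move_l(c+[0,0,.008],R,feed=.1,until_force=8), sense()["position"]-c)
w0=sense()["wrist_force"]
command_gripper(.0,60); s=sense(); print(s["finger_gap"],s["gripper_force"],s["wrist_force"]-w0)
move_l(c+[0,0,.03],feed=.06); sleep(.2); print((sense()["wrist_force"]-w0).round(2),sense()["ft_torque"].round(3))
move_l(c+[0,0,.20],feed=.2)
O=np.array([.4801,.0790,0]); ey=np.array([-.0166,.9999,0]); ex=np.array([.9999,.0166,0])
Rb=np.column_stack([ey,ex,[0,0,-1.]])
# bed pose: centre y=+11, axis height 0.073+0.085 for a look
movep(O+ey*.011+[0,0,.073+.075],Rb); sleep(.3)
im,d,w=cloud("wrist"); save("above",im); np.save("above.npy",w)
im,d,w=cloud("side"); save("side2",cv2.resize(im[170:290,230:370],None,fx=4,fy=4))
s=sense();print(s["time_s"],s["finger_gap"],s["wrist_force"].round(2),s["ft_torque"].round(3),s["position"])
```

```text
False [ 0.00036568 -0.00023086  0.00845012]
0.02636471840140878 58.65502059459686 [-0.49692371  1.03266451  6.55988844]
[ 0.97  0.18 -1.57] [-0.035  0.022 -0.003]
10.725 0.026081176389054758 [-0.2   0.02 -2.46] [ 0.039  0.01  -0.05 ] [0.48003249 0.08962926 0.14819802]
```

View pics/above.png

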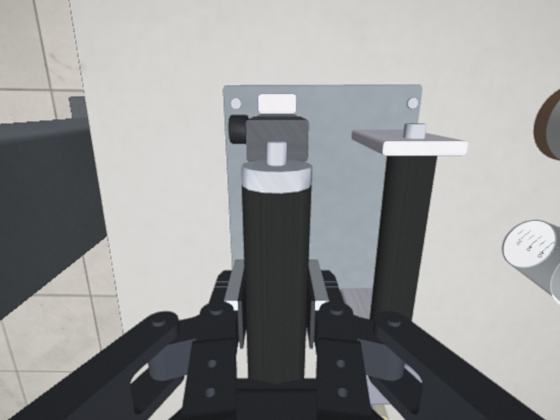

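View pics/side2.png

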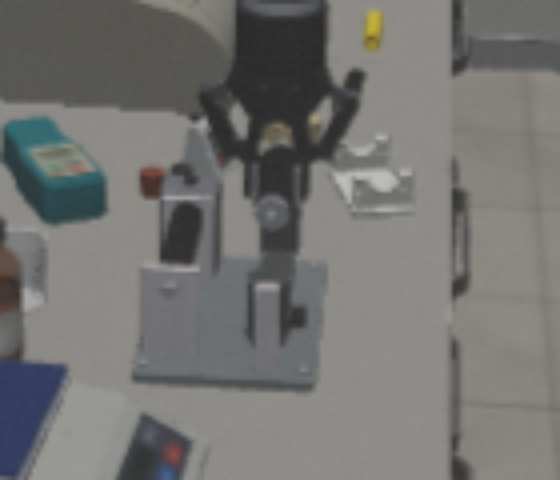

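The roller is held over the bed with the stub at (277,153), lined up with the recess block, whose centre is near column 277. The side view shows it level and clear. Next I'll measure tilt and offsets.

Run:
```python
import numpy as np
O=np.array([.4801,.0790,0]); ey=np.array([-.0166,.9999,0]); ex=np.array([.9999,.0166,0])
w=np.load("above.npy"); B=np.stack([(w-O)@ex,(w-O)@ey,w[...,2]],-1)
Q=B[135:380,235:325].reshape(-1,3); X,Y,Z=Q.T
T=(Z>.144)&(Z<.165)&(Y>.02)
print("tube pts",T.sum(), "Yend",Y[T].max())
for lo in np.arange(.02,.075,.01):
    k=(Y>lo)&(Y<lo+.01)&(Z>.12)&(Z<.165)
    if k.sum()>5: j=k&(Z>np.percentile(Z[k],99)-.004); print(round(lo,3),Z[k].max().round(4),np.percentile(Z[k],97).round(4),"xmid",((X[j].min()+X[j].max())/2).round(4),(X[k].min().round(4),X[k].max().round(4)))
st=(Z>.13)&(Z<.15)&(Y>.072)&(abs(X)<.01); print("stub",st.sum(),Y[st].max(),X[st].min(),X[st].max(),Z[st].max())
Q=B[100:165,240:315].reshape(-1,3); X,Y,Z=Q.T
k=(Z>.08)&(Z<.095)&(abs(X)<.03); print("block",X[k].min(),X[k].max(),np.median(Z[k]))
for lo in np.arange(.06,.1,.005):
    j=k&(Y>lo)&(Y<lo+.005)
    if j.sum()>3: print(round(lo,3),X[j].min().round(4),X[j].max().round(4),np.median(Z[j]).round(4))
Q=B[80:260,215:430].reshape(-1,3); k=(Q[:,2]>.008)&(Q[:,2]<.016); print("plate x",Q[k,0].min(),Q[k,0].max(),"ymax",Q[k,1].max())
```

```text
tube pts 8914 Yend 0.07867911927454124
0.02 0.165 0.1608 xmid 0.0016 (np.float64(-0.019), np.float64(0.0199))
0.03 0.1551 0.1544 xmid 0.0 (np.float64(-0.0136), np.float64(0.0139))
0.04 0.1553 0.1544 xmid 0.0 (np.float64(-0.0136), np.float64(0.0139))
0.05 0.1555 0.1545 xmid 0.0003 (np.float64(-0.0135), np.float64(0.014))
0.06 0.1554 0.1542 xmid 0.0 (np.float64(-0.0133), np.float64(0.0143))
0.07 0.1531 0.1446 xmid -0.0026 (np.float64(-0.0101), np.float64(0.0081))
stub 409 0.07889545063796409 -0.00344609682767347 0.004302766999333199 0.14546602395921976
block -0.016431628707474846 0.017605004502376665 0.08689449879980546
0.06 -0.0162 0.0172 0.0866
0.065 -0.0161 0.0176 0.0868
0.07 -0.016 0.0175 0.0867
0.075 -0.0164 0.0173 0.0868
0.08 -0.0162 0.0171 0.0865
0.085 -0.009 0.0105 0.0885
0.09 -0.0089 0.0105 0.0889
plate x -0.0395116625470917 0.10786633458363526 ymax 0.1051082553821016
```

```bash
cat >> h.py <<'E'
O=np.array([.4801,.0790,0]); ey=np.array([-.0166,.9999,0]); ex=np.array([.9999,.0166,0])
def tcp(x,y,zaxis): return O+ex*x+ey*(y+.001)+[0,0,zaxis+.0077]   # roller-centre -> TCP
def rc():
    s=sense(); p=s["position"]-O; return np.array([p@ex,p@ey-.001,p[2]-.0077]).round(4), s["wrist_force"].round(2), s["ft_torque"].round(2), round(s["time_s"],2)
E
python3 - <<'E'
from h import *
X=.0003
print(move_l(tcp(X,.0105,.098),feed=.08,until_force=6),rc())
sleep(.2); print(rc())
print(move_l(tcp(X,-.002,.098),feed=.015,until_force=2.2),rc())
y=rc()[0][1]
print(move_l(tcp(X,-.0096,.098),feed=.03,until_force=12)); sleep(.2); print(rc(),sense()["finger_gap"])
im,d,w=cloud("wrist"); np.save("push.npy",w); save("push",im)
B=np.stack([(w-O)@ex,(w-O)@ey,w[...,2]],-1)[100:380,235:325].reshape(-1,3)
k=(abs(B[:,0])<.003)&(B[:,2]>.094)&(B[:,2]<.104)&(B[:,1]>.03); print("stub tip Y",B[k,1].max(), "ztop",np.percentile(B[(abs(B[:,0])<.003)&(B[:,1]>.03)&(B[:,1]<.045),2],50),np.percentile(B[(abs(B[:,0])<.003)&(B[:,1]>.02)&(B[:,1]<.03),2],50))
E
```

```text
True (array([-0.0003,  0.01  ,  0.0982]), array([ 0.02, -1.29,  5.2 ]), array([ 0.31,  0.16, -0.05]), 11.25)
(array([-0.0003,  0.01  ,  0.0985]), array([ 0.39, -1.35,  4.31]), array([ 0.24, -0.07, -0.03]), 11.45)
True (array([-0.0003,  0.01  ,  0.0986]), array([-0.74, -0.34,  3.48]), array([0.36, 0.12, 0.04]), 11.72)
False
(array([-0.0002, -0.0081,  0.0972]), array([ 0.91,  6.05, -5.22]), array([ 1.52, -0.36,  0.1 ]), 12.72) 0.026146343513181108
stub tip Y 0.06170735833807786 ztop 0.1121567210112684 0.11162825803994926
```

Run:
```python
from h import *
w=np.load("push.npy"); B=np.stack([(w-O)@ex,(w-O)@ey,w[...,2]],-1)[100:380,235:325].reshape(-1,3)
for lo in np.arange(.012,.07,.006):
    k=(B[:,1]>lo)&(B[:,1]<lo+.006)&(abs(B[:,0])<.016)&(B[:,2]>.085)&(B[:,2]<.125)
    if k.sum()>5:
        q=B[k]; j=q[:,2]>np.percentile(q[:,2],97)-.004
        print(round(lo,3),k.sum(),np.percentile(q[:,2],97).round(4),"xmid",((q[j,0].min()+q[j,0].max())/2).round(4))
sleep(.1); print(rc())
```

```text
0.012 873 0.112 xmid -0.0005
0.018 923 0.1122 xmid -0.0003
0.024 954 0.1125 xmid -0.0004
0.03 1015 0.1127 xmid -0.0003
0.036 1073 0.1129 xmid -0.0003
0.042 1151 0.113 xmid -0.0006
0.048 1571 0.1129 xmid -0.0009
0.054 341 0.1038 xmid -0.0006
0.06 943 0.1026 xmid -0.0006
0.066 1261 0.088 xmid 0.0
(array([-0.0002, -0.0081,  0.0972]), array([ 1.72,  5.68, -4.2 ]), array([ 1.48, -0.34,  0.13]), 12.87)
```

View pics/push.png

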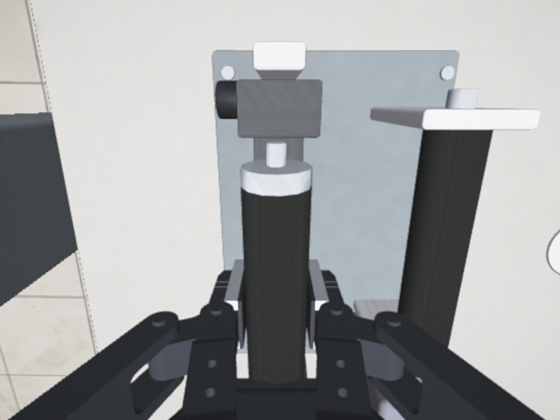

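The stub at (277,153) is almost clear of the block face. It is tilted about 0.03 rad, and the roller is about 1 mm short in x. I'll push slightly further, then descend by feel.

Run:
```python
from h import *
X=.0012
print(move_l(tcp(X,-.0117,.098),feed=.02,until_force=6)); sleep(.2); print(rc())
im,d,w=cloud("wrist")
B=np.stack([(w-O)@ex,(w-O)@ey,w[...,2]],-1)[100:380,235:325].reshape(-1,3)
k=(abs(B[:,0])<.003)&(B[:,2]>.094)&(B[:,2]<.106)&(B[:,1]>.03); tip=B[k,1].max(); print("stub tip Y",tip)
if tip<.0606:
    print(move_l(tcp(X,-.0117,.079),feed=.03,until_force=8),rc())
    print(move_l(tcp(X,-.0117,.066),feed=.015,until_force=5),rc()); sleep(.2); print(rc())
    im,d,w=cloud("wrist"); np.save("low.npy",w); save("low",im)
    B=np.stack([(w-O)@ex,(w-O)@ey,w[...,2]],-1)[60:380,235:325].reshape(-1,3)
    for lo in np.arange(.012,.07,.006):
        k=(B[:,1]>lo)&(B[:,1]<lo+.006)&(abs(B[:,0])<.016)&(B[:,2]>.06)&(B[:,2]<.11)
        if k.sum()>5:
            q=B[k]; j=q[:,2]>np.percentile(q[:,2],97)-.004
            print(round(lo,3),np.percentile(q[:,2],97).round(4),"xmid",((q[j,0].min()+q[j,0].max())/2).round(4))
```

```text
False
(array([ 0.    , -0.0101,  0.097 ]), array([ 0.58,  7.1 , -4.28]), array([ 1.58, -0.06,  0.02]), 13.33)
stub tip Y 0.05982879578978267
False (array([ 0.001 , -0.0102,  0.0788]), array([-1.33,  6.98,  3.36]), array([ 1.11,  0.03, -0.03]), 14.17)
False (array([ 0.0013, -0.0101,  0.0661]), array([-1.03,  8.18,  4.56]), array([ 1.08,  0.13, -0.01]), 15.18)
(array([ 0.0013, -0.0101,  0.0661]), array([-0.72,  8.08,  4.53]), array([ 1.05,  0.11, -0.01]), 15.38)
0.012 0.0778 xmid 0.0011
0.018 0.0772 xmid 0.0011
0.024 0.0764 xmid 0.0011
0.03 0.0759 xmid 0.0009
0.036 0.0752 xmid 0.0011
0.042 0.0745 xmid 0.0011
0.048 0.0737 xmid 0.0009
0.054 0.0634 xmid 0.001
0.06 0.0879 xmid 0.0021
0.066 0.0881 xmid 0.0021
```

The pin end is resting on the slot floor, which puts home at about 0.0735. The roller pitched about 0.11 rad in the grip, stub low. I'll lift slightly and re-measure the tilt before correcting it.

```bash
cat >> h.py <<'E'
def tilt(zc):
    im,d,w=cloud("wrist")
    B=np.stack([(w-O)@ex,(w-O)@ey,w[...,2]],-1)[60:380,225:335].reshape(-1,3)
    r=[]
    for lo in np.arange(.012,.046,.004):
        k=(B[:,1]>lo)&(B[:,1]<lo+.004)&(abs(B[:,0])<.016)&(abs(B[:,2]-zc-.012)<.02)
        r.append([lo+.002,np.percentile(B[k,2],97)-.0145])
    r=np.array(r); m,b=np.polyfit(r[:,0],r[:,1],1)
    return "slope %.4f axis z at 0 %.4f at stub %.4f"%(m,b,b+m*.06),im
E
python3 - <<'E'
from h import *
print(move_l(tcp(.0008,-.0117,.0745),feed=.02,until_force=8)); sleep(.2); print(rc())
t,im=tilt(.0745); print(t); save("t1",im)
E
```

```text
True
(array([ 0.0008, -0.008 ,  0.0704]), array([ 1.45,  5.37, -2.06]), array([ 1.14, -0.24,  0.03]), 15.97)
slope -0.0533 axis z at 0 0.0695 at stub 0.0663
```

Run:
```python
from h import *
print(move_l(tcp(.0008,-.0122,.0706),feed=.02,until_force=10)); sleep(.1); print(rc())
print(move_l(tcp(.0008,-.0122,.0745),feed=.02,until_force=10)); sleep(.2); print(rc())
t,im=tilt(.0745); print(t); save("t2",im)
```

```text
False
(array([ 0.0007, -0.0109,  0.0702]), array([ 1.09,  6.93, -2.74]), array([ 1.41, -0.29,  0.04]), 16.44)
False
(array([ 0.0001, -0.0108,  0.0737]), array([ 1.19,  5.44, -5.96]), array([ 1.68, -0.33,  0.14]), 16.98)
slope -0.0422 axis z at 0 0.0729 at stub 0.0704
```

Run:
```python
from h import *
from scipy.spatial.transform import Rotation as Ro
Rn=Ro.from_rotvec(ex*.05).as_matrix()@np.column_stack([ey,ex,[0,0,-1.]])
print(move_l(tcp(.0010,-.0125,.0742),Rn,feed=.02,until_force=10)); sleep(.2); print(rc())
t,im=tilt(.0745); print(t)
```

```text
False
(array([ 0.0005, -0.0113,  0.0739]), array([-0.04,  6.92, -0.25]), array([ 1.24, -0.11,  0.01]), 17.48)
slope -0.0341 axis z at 0 0.0733 at stub 0.0713
```

Run:
```python
from h import *
from scipy.spatial.transform import Rotation as Ro
R0=np.column_stack([ey,ex,[0,0,-1.]])
print(Ro.from_matrix(sense()["tcp_rot"]@R0.T).as_rotvec().round(4))
Rn=Ro.from_rotvec(ex*.09).as_matrix()@R0
print(move_l(tcp(.0010,-.0128,.0742),Rn,feed=.02,until_force=10)); sleep(.2); print(rc())
print(Ro.from_matrix(sense()["tcp_rot"]@R0.T).as_rotvec().round(4))
t,im=tilt(.0745); print(t); save("t3",im)
```

```text
[0.0513 0.0022 0.0014]
False
(array([ 0.0008, -0.0116,  0.0742]), array([-0.24,  6.93,  2.03]), array([ 1.02, -0.  , -0.  ]), 17.98)
[0.0914 0.0025 0.0014]
slope -0.0067 axis z at 0 0.0738 at stub 0.0734
```

View pics/t3.png

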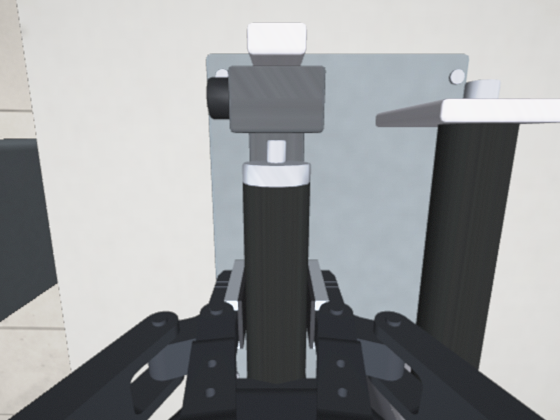

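Roller is level with its axis at the estimated home height of 0.0737. The stub at (277,150) is clear of the block face. Now moving +y to let the stub into the recess.

Run:
```python
from h import *
print(move_l(tcp(.0010,-.001,.0740),feed=.02,until_force=7)); sleep(.2); print(rc())
t,im=tilt(.0745); print(t); save("t4",im)
```

```text
False
(array([ 0.0007, -0.0013,  0.0739]), array([-1.08,  2.67,  0.72]), array([0.18, 0.1 , 0.11]), 18.98)
slope -0.0036 axis z at 0 0.0735 at stub 0.0733
```

Run:
```python
from h import *
print(move_l(tcp(.0010,.002,.0738),feed=.01,until_force=4)); print(rc())
command_gripper(.045); sleep(.4); p=sense()["position"]; Rr=sense()["tcp_rot"]; print(rc())
move_l(p-Rr[:,2]*.13,feed=.1); sleep(.2)
R0=np.column_stack([ey,ex,[0,0,-1.]])
movep(O-ey*.05+[-.02,0,.33],R0); sleep(.3)
im,d,w=cloud("wrist"); save("end",im)
B=np.stack([(w-O)@ex,(w-O)@ey,w[...,2]],-1).reshape(-1,3)
T=[]
for lo in np.arange(-.075,.075,.01):
    k=(B[:,1]>lo)&(B[:,1]<lo+.01)&(abs(B[:,0])<.02)&(B[:,2]>.074)&(B[:,2]<.095)
    if k.sum()>5: q=B[k]; print(round(lo,3),k.sum(),np.percentile(q[:,2],95).round(4),q[:,0].min().round(4),q[:,0].max().round(4),q[:,1].min().round(4),q[:,1].max().round(4))
print(rc())
```

```text
True
(array([ 0.0007, -0.0012,  0.0738]), array([-0.25, -0.61,  3.59]), array([-0.42, -0.02,  0.03]), 19.25)
(array([ 0.0001, -0.0001,  0.0735]), array([-0.53, -0.23, -0.2 ]), array([-0.07, -0.04, -0.03]), 19.98)
-0.075 136 0.094 -0.0161 0.0169 -0.075 -0.0652
-0.065 102 0.0879 -0.0125 0.0132 -0.0645 -0.055
-0.055 199 0.0879 -0.0137 0.0143 -0.055 -0.0452
-0.045 213 0.0879 -0.0127 0.0141 -0.0449 -0.0351
-0.035 212 0.0881 -0.0127 0.0137 -0.0348 -0.0252
-0.025 215 0.088 -0.0128 0.0133 -0.025 -0.015
-0.015 216 0.0879 -0.0129 0.014 -0.0149 -0.0051
-0.005 243 0.088 -0.0129 0.0141 -0.005 0.005
0.005 228 0.0878 -0.013 0.0136 0.0051 0.015
0.015 243 0.0877 -0.0131 0.0132 0.0151 0.0245
0.025 254 0.0876 -0.0131 0.0141 0.0252 0.0345
0.035 257 0.0876 -0.0132 0.0138 0.0354 0.0446
0.045 268 0.0877 -0.0132 0.0134 0.0452 0.055
0.055 293 0.0877 -0.0165 0.0173 0.055 0.0646
0.065 369 0.0879 -0.0165 0.0172 0.0652 0.0748
(array([-0.0202, -0.0506,  0.3215]), array([ 1.21, -0.01, -0.44]), array([ 0.01, -0.01,  0.02]), 22.55)
```

View pics/end.png

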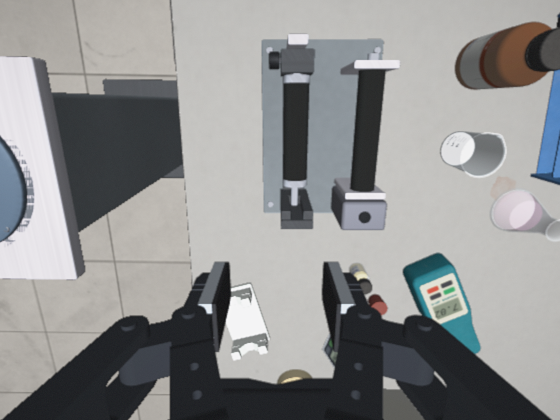

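The roller lies level between the stops: stub in the block at (296,75), pin in the slot at (294,195). The tube's -y end is near -60 mm, so it is centred, and the robot is clear of everything. Handing it in.

```bash
python3 -c "
from rig import *
print(finish_job())"
```

```text
the job is handed in; nothing more can be done
None
```

I put the idler roller back in the tube roller and handed the job in after about 23 s; the last look showed it level and centred, with the stub in the recess and the pin in its slot, but the hand-in returned no verdict.

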